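# Pry open the gauge case and put the setting block away

## Task

Use the flat pry blade to lever the cover of the gauge case wide open, without touching the cover with the gripper or arm, and lay the blade back on its rubber mat. Then put the drilled setting block away flat, drilled face up, right down in its own compartment of the case, set down rather than dropped, leaving the cover open and the other things undisturbed.

Things in the scene. Friction and masses are not known exactly. Their poses are not given: they have to be found in the camera images.
- case: Gauge case fixed to the bench: plastic base 130 (x) x 200 (y) x 36 mm high under a black cover. Origin: centre of underside; +x to the hinge side, -x is the front with the pry notch. In its top are two empty compartments 20 mm deep: one 72 (x) x 48 (y) mm (pocket), and one 90 x 32 mm at (0, 62) mm, too narrow for the block. A steel ring stands 18 mm above the top at (25, 20) mm, 42 mm across.
- pocket (a point): Centre of the floor of the 72 x 48 mm compartment, at (0, -66, 16) mm in the case's frame; its axes are the case's. The compartment's walls end 20 mm above this point.
- notch (a point): Middle of the mouth of the pry notch in the case's front, at (-65, 0, 30) mm in the case's frame; axes as the case's (+x leads in). The notch is 70 mm wide (y), 12 mm high (6 mm below to 6 mm above this point) and 35 mm deep; its roof is the lower rim of the cover's front wall (5 mm thick), behind which the cover is hollow.
- hinge (a point): Middle of the cover's hinge line, at (65, 0, 36) mm in the case's frame; the line runs along the case's y.
- cover (a joint): Angle of the cover, rad: 0 closed, opening upward to a stop at 1.9. The cover is a hollow tray upside down, 130 x 200 x 40 mm high, walls 5 mm, top 4 mm, 0.25 kg, no handle. It takes about 1.5 N under its front rim. Let go, it falls shut below about 1.0 rad and falls open to the stop beyond about 1.4 rad.
- cover_rim (a point): Middle of the lower front edge of the cover, 130 mm from the hinge; closed, it is the front top edge of the notch. A steel strip 70 mm long on the cover's front edge marks the notch below it; two steel hinge knuckles show at the opposite side.
- mat: Thin dark green rubber mat fixed to the bench, 260 (x) x 130 (y) x 3 mm. Origin: centre of the underside; z up, x along its length.
- blade: Flat pry blade tool, 190 mm long, 0.12 kg: a black handle 100 (x) x 22 (y) x 30 mm high, and a straight steel blade 90 mm long, 24 mm wide, 3 mm thick that runs on along +x at half the handle's height. Origin: under the middle of the handle, on its underside; z up. Lies on the mat.
- blade_tip (a point): End of the steel blade, at (140, 0, 15) mm in the blade tool's frame, in the middle of its thickness.
- block: Drilled setting block: a plain steel block 60 (x) x 36 (y) x 46 mm high, about 0.65 kg, with a pattern of seven drilled holes in its top face. Origin: centre of the underside; z up.
- vblock: Bystander: steel V-block 70 (x) x 50 (y) x 46 mm high with a V groove along its top. Origin: centre of the underside.
- ring_gauge: Bystander: loose steel ring 76 mm across, 22 mm high, on the bench. Origin: centre of the underside.
- caliper: Bystander: caliper 200 mm long with a black slide. Origin: under the middle of its beam.
- bottle: Bystander: white bottle 60 mm across, 150 mm high. Origin: centre of the underside.
- cup: Bystander: white cup 80 mm across, 60 mm high. Origin: centre of the underside.
- driver: Bystander: screwdriver lying on the bench.
There are look-alikes about, which are no part of the job. Leave any purple look-alike of the block alone.

How it is judged:
By the outcome, as a careful person would: the job done as asked, in the order asked, and still so for the second after the job is handed in, with the robot touching nothing.
It also fails if it takes over 64 s, if anything falls off the work surface, if the arm or the gripper's body presses on something with over 40 N, if the wrist force passes 120 N, or if a joint passes its speed limit or range.

## Robot

A 6-joint arm with a two-finger parallel gripper is mounted at the origin on the work surface. World frame = base frame: x ahead of the robot, y to its left, z up, the work surface at z = 0. Lengths are in m, angles in degrees, forces in N, time in s.
With the tool pointing down it reaches from about 0.4 to 0.825 m from the base axis. Payload 7 kg.
Tool frame: the origin (TCP) lies between the finger pads; the fingertips stand 19 mm ahead of it and the grasp point (between the pads) is the TCP; z points along the fingers, y is the line along which they close (so a half turn about z gives the same grasp; the last joint's range is limited). The gripper opens to 88 mm and grips with 3 to 60 N. Pads are 19 mm wide; open, the fingers measure 130 mm over their backs; the gripper's body (78 mm by 193 mm) begins 47 mm behind the grasp point.
Start: joints at [16.507, 20.546, 0.682, 0, -70.136, -16.507], TCP at [0.675, -0, 0.246] pointing down, gripper open.
Joint ranges: [-176.03, 176.03], [-82.01, 121.73], [-58.28, 71.71], [-173.87, 95.51], [-174.79, -0.11], [-173.66, 173.66]. Speed limits (degrees/s): [136.94, 136.94, 172.46, 180, 180, 180].

## Interface

Orientations are given as [roll, pitch, yaw] about the fixed x, y, z axes, in that order (R = Rz(yaw) Ry(pitch) Rx(roll)).
In Python, from plant import get_obs, snapshot, close_job, spot_in, spot_point gives the robot as it stands.
- The arm moves only by the tool play_rows, never from a script. Its argument "plan" is a list of rows, each a list of 6 numbers: the shift along the tool's x, y, z in cm, then the turn, a rotation vector about the tool's x, y, z in degrees. A call has 1 to 20 rows; each row shifts and turns the commanded pose from where the row before left it, along the tool's axes as they then stand; what a row does not reach is not made up. A row lasts 1/12 s, in which the tool goes at most 41.7 mm and 7.16 degrees, less where a joint would pass 70% of its speed; a pose out of reach is approached as far as the arm can. A call is refused whole if a number of a shift passes 4.17 or a number of a turn 7.16, either way. A call with a gripper value outside its range is refused whole. "grip" is the finger opening in cm, from 0 to 8.76, set as the call begins (left out, the last holds). The fingers move at their own pace and stop on an object; the grip force is fixed at half the most. Time passes only in rows, so rows that do not move let the fingers close. It gives the time, the measured TCP pose, the force, the opening and the grip force at its end, in the units of the state.
- get_obs(): the state, without advancing time (a new reading comes with each control period).
- snapshot(name): name is "scene" or "side" or "wrist"; returns a dict with "frame" (400x640x3 uint8, red, green, blue), "fx", "fy", "cx", "cy" (pixels), "position" and "attitude" of the camera in the world. Camera axes: x right, y down, z forward; pixel columns grow to the right and rows downward; lengths in m; the calibration is good to about 2 mm. A picture is of the moment at which its call begins. There is no depth.
- close_job(): hands the job in; it is judged then, once.
Trained networks look in the newest picture that a camera, given by its name, has taken for a name from the list of things; names that differ only in an ending like _2 or _b are one class to them, and where a whole thing is asked for, a point or a joint stands for the part that bears it (a point fixed in the world has none). Each returns a list of dicts, best first, with "score" (0 to 1); they miss things now and then, are a little off and sometimes report something else, mostly with a low value. They report only what shows in the picture. A call takes as long as a camera call. They do not tell look-alikes from the thing itself.
- spot_in(camera, thing): "position" ([x, y, z] in m, in world coordinates, good to about 4 mm: the middle of the surface that is visible of it).
- spot_point(camera, thing): "position" ([x, y, z] in m, in world coordinates, good to about 4 mm: a listed point, or the origin of a listed thing).
The state is a dict: "clock": time; "joint_pos": joint angles; "qvel": joint speeds; "tau": joint torques, N m; "tool_pos": TCP position; "orientation": TCP orientation; "force": force on the tool from outside, world axes, zero at the start; "moment": the same for the moment, N m; "opening": finger opening in m; "gripper_force": force on a finger pad.
Only numpy, scipy, OpenCV 4.12 (cv2) and the standard library are available. Lean on these libraries where they do the work, as an engineer would, in place of code of your own. Each camera call takes 0.05 s, during which the arm holds its last target. There are 200 camera calls.

## Working session

There is one attempt and no reset: what is moved stays moved. The work goes in short steps, Python scripts to look and compute and a tool call to move; the robot and the scene stay as the last step left them, time stands still between calls to the robot, and variables do not carry over. Pictures are saved under pics/ and viewed, at most 10 in all, crops included, and the job is handed in when it is done.

Besides the shell and the picture viewer there is one more tool, called after "Emit:" by a JSON object that holds its "fn" and its "kwargs". play_rows: Moves the arm, as the interface text tells. Its arguments: {"type":"object","properties":{"plan":{"type":"array","items":{"type":"array","items":{"type":"number"}}},"grip":{"type":"number"}},"required":["plan"]}

```bash
ls; mkdir -p pics; cat > h.py <<'E'
import numpy as np, cv2
from plant import get_obs, snapshot, close_job, spot_in, spot_point
from scipy.spatial.transform import Rotation as R
np.set_printoptions(precision=4,suppress=True)
def save(s,n): cv2.imwrite('pics/'+n+'.png', s['frame'][:,:,::-1])
E
python3 - <<'E'
from h import *
for c in ['scene','side']:
    s=snapshot(c); save(s,c); print(c,s['position'],s['attitude'],s['fx'],s['fy'],s['cx'],s['cy'])
    for t in ['case','pocket','notch','hinge','cover_rim','mat','blade','blade_tip','block','vblock','ring_gauge','caliper','bottle','cup','driver']:
        try: print(t,[(np.round(d['position'],3).tolist(),round(d['score'],2)) for d in spot_point(c,t)[:3]])
        except Exception as e: print(t,e)
print(get_obs())
E
```

```text
pics
scene [1.1689 0.7434 0.8905] [-130.3892   -0.5687  140.9246] 447.0216011933574 447.0216011933574 319.7414462204276 202.65000571628602
case [([0.606, 0.149, 0.001], 0.68)]
pocket [([0.378, 0.326, 0.0], 0.62), ([0.671, 0.135, 0.017], 0.6)]
notch [([0.593, 0.088, 0.03], 0.73), ([0.447, -0.212, 0.002], 0.46)]
hinge [([0.621, 0.214, 0.035], 0.74), ([0.486, 0.467, -0.0], 0.39)]
cover_rim [([0.595, 0.086, 0.036], 0.88)]
mat [([0.465, -0.178, -0.002], 0.56)]
blade [([0.448, -0.211, 0.003], 0.53)]
blade_tip [([0.499, -0.087, 0.017], 0.68), ([0.467, -0.18, -0.002], 0.25), ([0.606, 0.152, -0.0], 0.23)]
block [([0.673, -0.333, -0.0], 0.92), ([0.709, -0.433, -0.0], 0.89), ([0.752, -0.234, -0.002], 0.85)]
vblock [([0.645, -0.158, -0.001], 0.76)]
ring_gauge [([0.378, 0.324, -0.003], 0.91)]
caliper [([0.781, -0.049, -0.003], 0.66)]
bottle [([0.49, 0.466, -0.0], 0.94)]
cup [([0.501, -0.086, 0.018], 0.73), ([0.581, -0.486, -0.002], 0.68)]
driver []
side [ 0.5081 -1.0914  0.7536] [-122.1804    0.4201   -3.7246] 387.8427258480234 387.8427258480234 324.5161417309288 201.47295733665015
case [([0.607,
[... 617 characters left out ...]
14, 0.035], 0.73), ([0.383, 0.33, -0.001], 0.67)]
caliper [([0.779, -0.049, 0.001], 0.57)]
bottle [([0.489, 0.469, -0.001], 0.9)]
cup [([0.579, -0.481, 0.006], 0.77)]
driver [([0.33, -0.362, -0.003], 0.71)]
{'clock': 1.6, 'joint_pos': array([ 16.5072,  20.5457,   0.6822,   0.0018, -70.1354, -16.5061]), 'qvel': array([ 0.0416,  0.0317, -0.0255, -0.0105, -0.0353, -0.0322]), 'tau': array([ -0.0003, -58.2371,  29.3293,   7.0026,   0.0122,  -0.    ]), 'tool_pos': array([ 0.675 , -0.    ,  0.2456]), 'orientation': array([-179.9984,   -0.0013,  -89.9983]), 'force': array([ 0.2277, -0.1465,  0.4758]), 'moment': array([ 0.0492,  0.0587, -0.0294]), 'gripper_force': 0.0, 'opening': 0.08795421995651126}
```

View pics/scene.png

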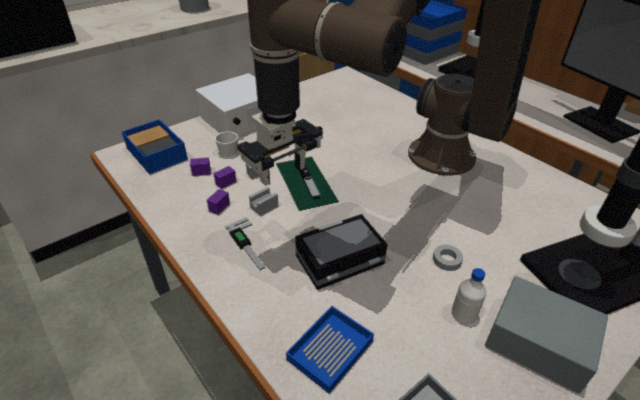

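View pics/side.png

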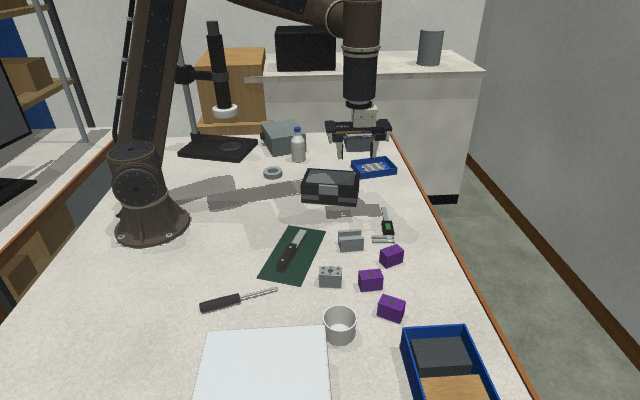

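The scene picture shows the case (340,248) with its steel strip facing the robot's right, and the blade on its mat (307,180). There are three purple look-alikes at (201,166), (225,177) and (219,202). The side picture shows the real block, grey with holes, at (330,277), which is about (0.566, -0.316). The vblock is at (350,240).

Emit:
{"fn": "play_rows", "kwargs": {"plan": [[0,0,0,0,0,7.16],[0,0,0,0,0,7.16],[0,0,0,0,0,7.16],[2.2,1.1,0.8,0,0,0],[2.2,1.1,0.8,0,0,0],[2.2,1.1,0.8,0,0,0],[2.2,1.1,0.8,0,0,0],[2.2,1.1,0.8,0,0,0],[2.2,1.1,0.8,0,0,0],[2.2,1.1,0.8,0,0,0],[2.2,1.1,0.8,0,0,0],[2.2,1.1,0.8,0,0,0],[2.2,1.1,0.8,0,0,0],[2.0,1.1,0.8,0,0,0],[2.0,1.1,0.8,0,0,0],[0,0,0,0,0,0],[0,0,0,0,0,0]], "grip": 6}}

```text
clock: 3.02
tool_pos: [0.4561, -0.1943, 0.1496]
orientation: [180.0, -0.0, -111.6]
force: [-0.3, 0.2, 0.3]
opening: 0.0598
gripper_force: 0.0
```

```bash
cat >> h.py <<'E'
def to(p,yaw=None,o=None):
    o=o or get_obs(); Rm=R.from_euler('xyz',o['orientation'],degrees=True)
    d=Rm.inv().apply(np.array(p)-o['tool_pos'])*100
    print('TCP',o['tool_pos'],o['orientation'],'clock',o['clock'],'F',o['force'],'open',o['opening'])
    r=''
    if yaw is not None:
        Rt=R.from_euler('xyz',[180,0,yaw],degrees=True)
        r=(Rm.inv()*Rt).as_rotvec(degrees=True); print('shift after turn',Rt.inv().apply(np.array(p)-o['tool_pos'])*100)
    print('shift cm',d,'turn',r)
def spots(c,ts,fn=spot_point,n=3):
    for t in ts: print(c,t,[(np.round(d['position'],4).tolist(),round(d['score'],2)) for d in fn(c,t)[:n]])
def ray(s,u,v,z):
    Rc=R.from_euler('xyz',s['attitude'],degrees=True)
    d=Rc.apply([(u-s['cx'])/s['fx'],(v-s['cy'])/s['fy'],1]); p=np.array(s['position'])
    return p+d*(z-p[2])/d[2]
E
python3 - <<'E'
from h import *
s=snapshot('wrist'); save(s,'w1'); spots('wrist',['blade','blade_tip','mat','block','notch','cover_rim'])
s=snapshot('scene'); spots('scene',['blade','blade_tip','notch','cover_rim','hinge','case','pocket'])
s=snapshot('side'); spots('side',['blade','blade_tip','notch','cover_rim','hinge','case','pocket','block'])
to([.457,-.193,.026],-111.6)
E
```

```text
wrist blade [([0.4546, -0.2164, 0.0063], 0.72)]
wrist blade_tip [([0.5013, -0.0872, 0.0204], 0.61)]
wrist mat [([0.4707, -0.1777, -0.0012], 0.86)]
wrist block [([0.5691, -0.3126, -0.0003], 0.93), ([0.6752, -0.3337, 0.0012], 0.68), ([0.7521, -0.2367, 0.0031], 0.65)]
wrist notch []
wrist cover_rim []
scene blade [([0.4507, -0.211, 0.0014], 0.75)]
scene blade_tip [([0.5015, -0.0873, 0.0188], 0.76), ([0.5688, -0.3133, -0.0033], 0.31)]
scene notch [([0.5935, 0.0886, 0.0293], 0.88), ([0.5764, -0.4841, 0.0015], 0.34)]
scene cover_rim [([0.5907, 0.0868, 0.0377], 0.68), ([0.4647, -0.1808, -0.0031], 0.38), ([0.4883, 0.4662, -0.0041], 0.17)]
scene hinge [([0.6216, 0.2168, 0.0345], 0.91)]
scene case [([0.6113, 0.1456, 0.0047], 0.62)]
scene pocket [([0.6735, 0.1391, 0.0162], 0.72)]
side blade [([0.4471, -0.2178, 0.0026], 0.91)]
side blade_tip [([0.4988, -0.086, 0.0145], 0.78)]
side notch [([0.5946, 0.0877, 0.0293], 0.84)]
side cover_rim [([0.5914, 0.0858, 0.0394], 0.77), ([0.3852, 0.3281, -0.0034], 0.43)]
side hinge [([0.6209, 0.2139, 0.039], 0.74)]
side case [([0.6059, 0.1495, -0.0029], 0.83), ([0.4869, 0.4665, -0.0023], 0.51)]
side pocket [([0.6702, 0.1396, 0.0155], 0.83)]
side block [([0.7489, -0.2392, -0.0037], 0.95), ([0.5667, -0.3123, -0.0021], 0.91), ([0.6752, -0.3337, 0.0007], 0.76)]
TCP [ 0.4569 -0.1937  0.1496] [-179.9981    0.0002 -111.4836] clock 4.2167 F [ 0.3789 -0.6824 -0.1232] open 0.059631161052141446
shift after turn [-0.0629  0.0186 12.3582]
shift cm [-0.0629  0.0189 12.3582] turn [-0.0019  0.0002  0.1164]
```

View pics/w1.png

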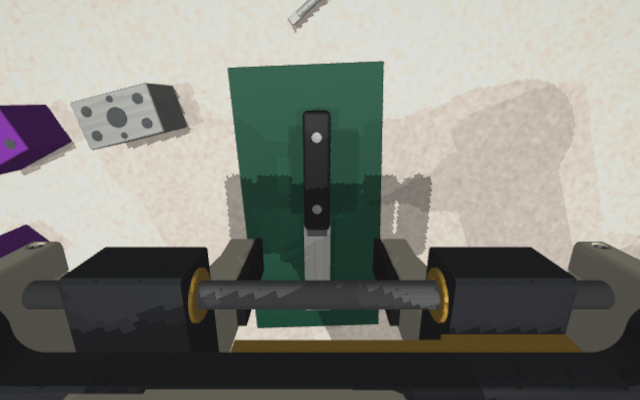

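The wrist picture shows the black handle centred between the fingers: front end near (316,229), rear near (316,112). The mat is around it, and the real grey drilled block is at (130,115).

```bash
python3 - <<'E'
from h import *
s=snapshot('wrist')
f=s['frame'].astype(int)
for v in range(115,225,15):
    row=f[v].sum(1); 
    m=[u for u in range(290,345) if abs(f[v,u,1]-f[v,u,0])<12 and row[u]<200]
    print(v,m[0],m[-1])
for u,v in [(316,229),(316,112),(317.5,225),(317,112)]: print(ray(s,u,v,.033))
a=ray(s,316.5,228,.033);b=ray(s,316.5,112,.033);d=a-b; print(np.degrees(np.arctan2(d[1],d[0])),np.linalg.norm(d))
# block corners top z=.046
for u,v in [(72,103),(147,84),(88,150),(173,134)]: print(ray(s,u,v,.046))
to((a+b)/2)
E
```

```text
115 304 330
130 304 330
145 304 330
160 304 330
175 305 330
190 304 330
205 305 329
220 305 329
[ 0.4686 -0.169   0.033 ]
[ 0.4327 -0.2599  0.033 ]
[ 0.4661 -0.172   0.033 ]
[ 0.432  -0.2597  0.033 ]
68.47122222579145 0.0968770293116273
[ 0.5957 -0.3313  0.046 ]
[ 0.5381 -0.3227  0.046 ]
[ 0.6042 -0.2979  0.046 ]
[ 0.5381 -0.2848  0.046 ]
TCP [ 0.4569 -0.1936  0.1496] [-179.9967   -0.     -111.479 ] clock 4.2667 F [-0.0417 -0.0293  0.4343] open 0.060085430228220084
shift cm [ 2.2132 -0.1375 11.6585] turn
```

Emit:
{"fn": "play_rows", "kwargs": {"plan": [[0,-0.1,1.5,0,0,0],[0,0,1.8,0,0,0],[0,0,1.8,0,0,0],[0,0,1.8,0,0,0],[0,0,1.8,0,0,0],[0,0,1.5,0,0,0],[0,0,1.0,0,0,0],[0,0,0.7,0,0,0],[0,0,0.4,0,0,0],[0,0,0,0,0,0],[0,0,0,0,0,0]]}}

```text
clock: 5.18
tool_pos: [0.4581, -0.194, 0.0268]
orientation: [-180.0, -0.0, -111.5]
force: [0.0, 0.8, -0.3]
opening: 0.0599
gripper_force: 0.0
```

Emit:
{"fn": "play_rows", "kwargs": {"plan": [[0,0,0,0,0,0],[0,0,0,0,0,0],[0,0,0,0,0,0],[0,0,0,0,0,0],[0,0,0,0,0,0],[0,0,0,0,0,0],[0,0,0,0,0,0],[0,0,0,0,0,0]], "grip": 0}}

```text
clock: 5.85
tool_pos: [0.4579, -0.194, 0.0267]
orientation: [-180.0, 0.0, -111.5]
force: [-0.8, 0.8, 2.2]
opening: 0.0218
gripper_force: 30.0
```

Emit:
{"fn": "play_rows", "kwargs": {"plan": [[0,0,-0.5,0,0,0],[0,0,-1,0,0,0],[0,0,-1,0,0,0],[0,0,-0.5,0,0,-4.4],[0,0,0,0,0,-4.4],[-0.8,-0.35,0,0,0,0],[-1.6,-0.7,0,0,0,0],[-1.6,-0.7,0,0,0,0],[-1.6,-0.7,0,0,0,0],[-1.6,-0.7,0,0,0,0],[-1.6,-0.7,0,0,0,0],[-1.6,-0.7,0,0,0,0],[-1.6,-0.7,0,0,0,0],[-1.6,-0.7,0,0,0,0],[-1.3,-0.65,0,0,0,0],[-0.8,-0.4,0.6,0,0,0],[0,0,0.6,0,0,0],[0,0,0.6,0,0,0],[0,0,0,0,0,0]]}}

```text
clock: 7.43
tool_pos: [0.5589, -0.0566, 0.0366]
orientation: [179.8, -0.1, -102.7]
force: [-1.1, -0.8, -2.3]
opening: 0.0217
gripper_force: 30.0
```

```bash
python3 - <<'E'
from h import *
s=snapshot('side'); spots('side',['blade_tip','notch','cover_rim'])
f=s['frame']; cv2.imwrite('pics/s2.png',cv2.resize(f[140:240,260:400,::-1],None,fx=5,fy=5,interpolation=cv2.INTER_CUBIC))
s=snapshot('scene'); spots('scene',['blade_tip','notch','cover_rim'])
s=snapshot('wrist'); spots('wrist',['blade_tip','notch','cover_rim'])
to([.561,-.056,.0387],-102.7)
E
```

```text
side blade_tip [([0.6404, -0.1567, -0.0035], 0.71), ([0.5828, 0.0547, 0.025], 0.57)]
side notch [([0.5892, 0.0874, 0.0289], 0.61)]
side cover_rim [([0.5882, 0.0828, 0.0376], 0.79), ([0.6396, -0.1552, -0.0027], 0.54)]
scene blade_tip [([0.5872, 0.0571, 0.0292], 0.76)]
scene notch [([0.5924, 0.0877, 0.0292], 0.93)]
scene cover_rim [([0.5926, 0.0859, 0.0359], 0.6)]
wrist blade_tip []
wrist notch [([0.5627, -0.0818, 0.0194], 0.75)]
wrist cover_rim []
TCP [ 0.5607 -0.0562  0.0387] [-179.9843    0.0087 -102.6848] clock 8.0333 F [-0.0726 -0.1625 -1.2649] open 0.02162763101259875
shift after turn [-0.03   -0.0284  0.0024]
shift cm [-0.0299 -0.0284  0.0024] turn [-0.0157  0.0087  0.0152]
```

View pics/s2.png

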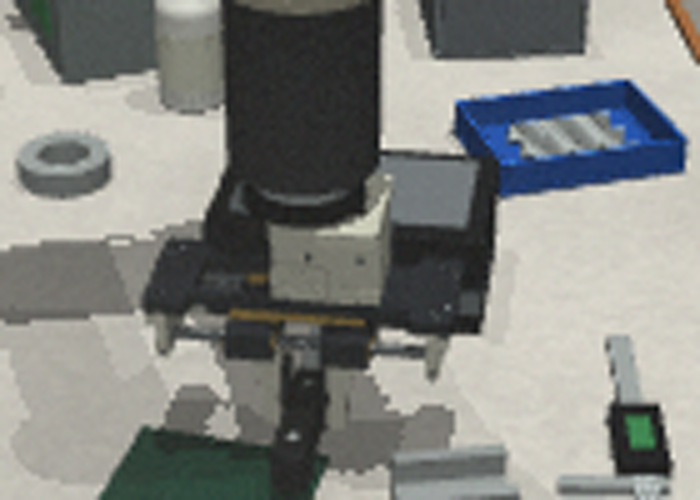

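The gripper holds the blade straight in line with the case (handle at (300,440) in the crop), with the tip about 30 mm in front of the notch. Next I insert it.

Emit:
{"fn": "play_rows", "kwargs": {"plan": [[-0.5,0,-0.1,0,0,0],[-0.9,0,0,0,0,0],[-0.9,0,0,0,0,0],[-0.9,0,0,0,0,0],[-0.9,0,0,0,0,0],[-0.7,0,0,0,0,0],[-0.3,0,0,0,0,0],[0,0,0,0,0,0],[0,0,0,0,0,0]]}}

```text
clock: 8.78
tool_pos: [0.5717, -0.0062, 0.0395]
orientation: [180.0, -0.0, -102.6]
force: [-0.2, -0.0, -1.1]
opening: 0.0221
gripper_force: 30.0
```

Emit:
{"fn": "play_rows", "kwargs": {"plan": [[0,0,-0.3,0,0,0],[0,0,-0.5,0,0,0],[-0.1,0,-0.6,0,0,0],[-0.1,0,-0.7,0,0,0],[-0.1,0,-0.7,0,0,0],[-0.2,0,-0.7,0,0,0],[-0.2,0,-0.7,0,0,0],[-0.3,0,-0.7,0,0,0],[-0.2,0,-0.4,0,0,0],[0,0,0,0,0,0]]}}

```text
clock: 9.62
tool_pos: [0.5755, 0.006, 0.094]
orientation: [-179.9, 0.1, -102.6]
force: [0.4, 0.2, -2.1]
opening: 0.022
gripper_force: 30.0
```

```bash
python3 - <<'E'
from h import *
s=snapshot('scene'); spots('scene',['blade_tip','cover_rim','blade']); cv2.imwrite('pics/c3.png',cv2.resize(s['frame'][120:300,250:430,::-1],None,fx=3,fy=3,interpolation=cv2.INTER_CUBIC))
s=snapshot('side'); spots('side',['cover_rim'])
to([.561,-.056,.0387],-102.7); print(get_obs()['moment'])
E
```

```text
scene blade_tip [([0.599, 0.1182, 0.0822], 0.75)]
scene cover_rim [([0.5964, 0.0967, 0.0919], 0.93), ([0.5684, -0.3131, -0.0037], 0.39)]
scene blade [([0.5693, -0.0131, 0.0703], 0.45)]
side cover_rim [([0.592, 0.0978, 0.0866], 0.43)]
TCP [0.5744 0.0053 0.0922] [ 179.983    -0.007  -102.6808] clock 9.9167 F [ 0.3601  0.1103 -0.9949] open 0.021499734405321786
shift after turn [ 6.2737 -0.0398  5.3509]
shift cm [ 6.2731 -0.0393  5.3516] turn [ 0.017  -0.007   0.0192]
[ 0.0575 -0.175  -0.0366]
```

View pics/c3.png

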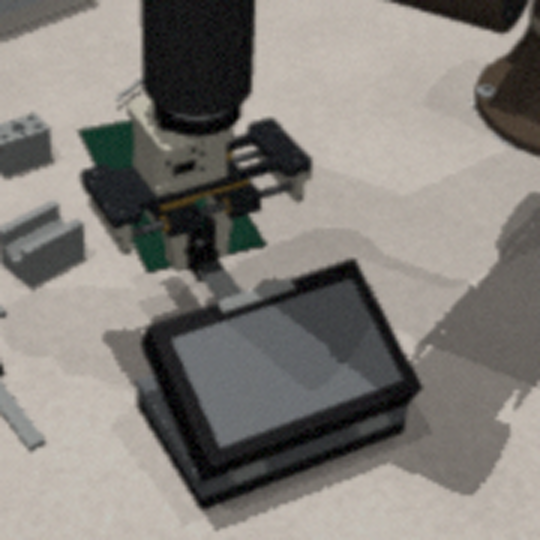

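Cover lifting cleanly: the rim strip, at (240,300) in the crop, rests on the blade at about 0.42 rad, and the gripper is clear. I continue along the arc.

Emit:
{"fn": "play_rows", "kwargs": {"plan": [[-0.3,0,-0.5,0,0,0],[-0.4,0,-0.8,0,0,0],[-0.4,0,-0.8,0,0,0],[-0.5,0,-0.7,0,0,0],[-0.6,0,-0.6,0,0,0],[-0.6,0,-0.6,0,0,0],[-0.7,0,-0.6,0,0,0],[-0.7,0,-0.5,0,0,0],[-0.7,0,-0.5,0,0,0],[-0.8,0,-0.4,0,0,0],[-0.8,0,-0.4,0,0,0],[-0.8,0,-0.3,0,0,0],[-0.5,0,-0.1,0,0,0],[0,0,0,0,0,0]]}}

```text
clock: 11.08
tool_pos: [0.5921, 0.0826, 0.1608]
orientation: [-180.0, 0.0, -102.6]
force: [0.4, -0.2, -1.7]
opening: 0.0218
gripper_force: 30.0
```

```bash
python3 - <<'E'
from h import *
s=snapshot('scene'); spots('scene',['blade_tip','cover_rim','hinge']); cv2.imwrite('pics/c4.png',cv2.resize(s['frame'][100:300,230:430,::-1],None,fx=3,fy=3,interpolation=cv2.INTER_CUBIC))
s=snapshot('side'); spots('side',['cover_rim','hinge'])
to([.561,-.056,.0387],-102.7); print(get_obs()['moment'])
E
```

```text
scene blade_tip [([0.614, 0.1972, 0.1522], 0.78)]
scene cover_rim [([0.6113, 0.1708, 0.16], 0.56)]
scene hinge [([0.6243, 0.2129, 0.0379], 0.95)]
side cover_rim [([0.6123, 0.171, 0.1626], 0.63)]
side hinge [([0.6197, 0.2153, 0.0393], 0.82)]
TCP [0.5914 0.081  0.1604] [ 179.9865   -0.0099 -102.7036] clock 11.4333 F [-0.0503  0.6139 -0.7557] open 0.021703657485043
shift after turn [14.0379 -0.0424 12.1733]
shift cm [14.0358 -0.0461 12.1757] turn [ 0.0135 -0.0099 -0.0036]
[ 0.0248 -0.0407  0.0279]
```

View pics/c4.png

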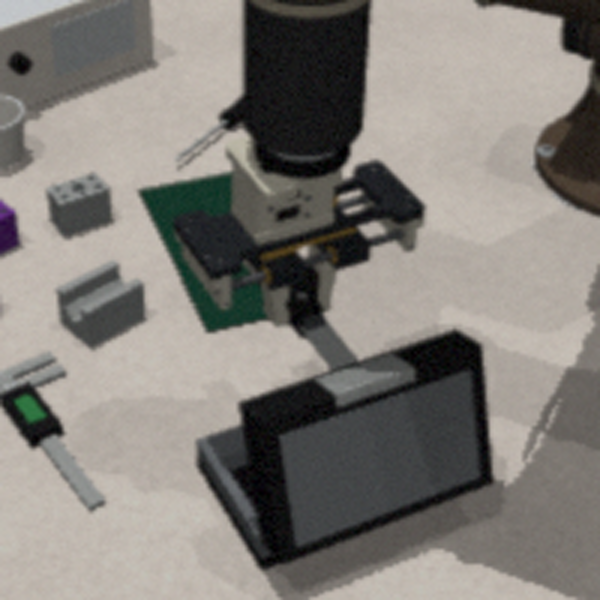

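The cover is at about 1.23 rad, with the blade under the rim strip at (365,375) in the crop. Next I push the inside of its top towards the hinge while lowering slightly.

Emit:
{"fn": "play_rows", "kwargs": {"plan": [[-0.5,0,0,0,0,0],[-0.6,0,0.1,0,0,0],[-0.6,0,0.1,0,0,0],[-0.6,0,0.2,0,0,0],[-0.6,0,0.2,0,0,0],[-0.6,0,0.3,0,0,0],[-0.6,0,0.3,0,0,0],[-0.6,0,0.3,0,0,0],[-0.6,0,0.2,0,0,0],[-0.5,0,0,0,0,0],[-0.3,0,0,0,0,0],[0,0,0,0,0,0],[0,0,0,0,0,0]]}}

```text
clock: 12.52
tool_pos: [0.605, 0.1411, 0.1437]
orientation: [-180.0, 0.0, -102.7]
force: [-0.3, 0.1, -1.0]
opening: 0.0218
gripper_force: 30.0
```

```bash
python3 - <<'E'
from h import *
s=snapshot('scene'); spots('scene',['blade_tip','cover_rim','hinge']); cv2.imwrite('pics/c5.png',cv2.resize(s['frame'][100:300,230:430,::-1],None,fx=3,fy=3,interpolation=cv2.INTER_CUBIC))
s=snapshot('side'); spots('side',['cover_rim','hinge'])
to([.561,-.056,.0387],-102.7); print(get_obs()['moment'])
E
```

```text
scene blade_tip [([0.6307, 0.2557, 0.133], 0.84), ([0.4671, -0.1768, 0.0017], 0.5)]
scene cover_rim [([0.632, 0.2519, 0.1612], 0.79)]
scene hinge [([0.621, 0.2146, 0.0395], 0.71), ([0.6056, 0.1471, 0.0008], 0.62)]
side cover_rim [([0.627, 0.251, 0.1621], 0.85)]
side hinge [([0.6254, 0.2163, 0.038], 0.69)]
TCP [0.6049 0.1407 0.1437] [-179.9953    0.0044 -102.6972] clock 12.8667 F [ 0.8385 -0.6187 -0.1091] open 0.021789362749563813
shift after turn [20.1523 -0.0365 10.4965]
shift cm [20.1531 -0.0347 10.4949] turn [-0.0047  0.0044  0.0028]
[-0.0534  0.0114 -0.0058]
```

View pics/c5.png

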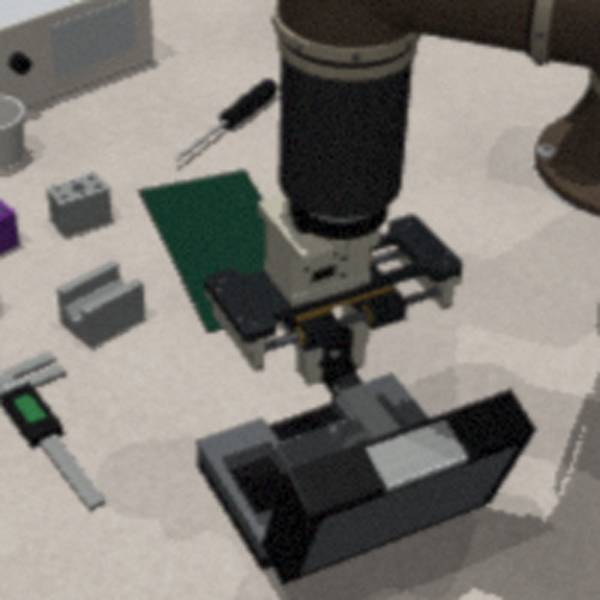

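The cover is fully open against its stop: rim strip at (415,455) in the crop, rim measured 37 mm beyond the hinge. I withdraw and return to the mat.

Emit:
{"fn": "play_rows", "kwargs": {"plan": [[1.2,0,0,0,0,0],[2.4,0,0,0,0,0],[2.6,0,0,0,0,0],[2.6,0,0,0,0,0],[2.6,0.6,0.5,0,0,0],[2.6,0.7,0.8,0,0,0],[2.6,0.7,0.8,0,0,0],[2.6,0.7,0.8,0,0,0],[2.6,0.7,0.8,0,0,0],[2.6,0.7,0.8,0,0,0],[2.6,0.7,0.8,0,0,0],[2.6,0.7,0.8,0,0,0],[2.6,0.7,0.8,0,0,0],[2.2,0.5,0.8,0,0,0],[1.5,0.3,0.5,0,0,4.4],[0,0,0,0,0,4.4],[0,0,0,0,0,0],[0,0,0,0,0,0],[0,0,0,0,0,0]]}}

```text
clock: 14.45
tool_pos: [0.4582, -0.1939, 0.0619]
orientation: [-180.0, 0.0, -111.3]
force: [-0.2, -0.5, -1.7]
opening: 0.0223
gripper_force: 30.0
```

```bash
python3 - <<'E'
from h import *
to([.458,-.194,.0270],-111.5)
E
```

```text
TCP [ 0.4582 -0.1939  0.0619] [-179.9549    0.0138 -111.3264] clock 14.45 F [-0.2129 -0.5328 -1.651 ] open 0.022282366643468013
shift after turn [0.0135 0.0157 3.4891]
shift cm [0.0143 0.0184 3.4891] turn [-0.0451  0.0139  0.1736]
```

Emit:
{"fn": "play_rows", "kwargs": {"plan": [[0,0,0.8,0,0,0],[0,0,0.9,0,0,0],[0,0,0.7,0,0,0],[0,0,0.4,0,0,0],[0,0,0.3,0,0,0],[0,0,0.2,0,0,0],[0,0,0.15,0,0,0],[0,0,0,0,0,0],[0,0,0,0,0,0]]}}

```text
clock: 15.2
tool_pos: [0.458, -0.194, 0.0271]
orientation: [-180.0, 0.0, -111.5]
force: [-0.7, -0.5, -0.4]
opening: 0.0216
gripper_force: 30.0
```

Emit:
{"fn": "play_rows", "kwargs": {"plan": [[0,0,0,0,0,0],[0,0,0,0,0,0],[0,0,0,0,0,0],[0,0,0,0,0,0],[0,0,-0.5,0,0,0],[0,0,-1.5,0,0,0],[0,0,-2,0,0,0],[0,0,-2,0,0,0],[0,0,-2,0,0,0],[0,0,-2,0,0,0],[0,0,-2,0,0,0],[0,0,-2,0,0,0],[0,0,0,0,0,0],[0,0,0,0,0,0]], "grip": 5}}

```text
clock: 16.37
tool_pos: [0.4585, -0.194, 0.1686]
orientation: [-179.8, 0.1, -111.5]
force: [0.6, -0.0, -0.8]
opening: 0.0498
gripper_force: 0.0
```

```bash
python3 - <<'E'
from h import *
s=snapshot('wrist'); save(s,'w6'); spots('wrist',['blade','blade_tip','block'])
s=snapshot('side'); spots('side',['blade','blade_tip','block'])
to([.5675,-.3125,.15])
E
```

```text
wrist blade [([0.4551, -0.2177, 0.0033], 0.61)]
wrist blade_tip [([0.4716, -0.1787, -0.0018], 0.21)]
wrist block [([0.5675, -0.313, -0.0013], 0.85), ([0.6763, -0.331, -0.0018], 0.69), ([0.753, -0.2409, -0.001], 0.61)]
side blade [([0.4473, -0.2183, 0.002], 0.68), ([0.3284, -0.3592, -0.0024], 0.41)]
side blade_tip [([0.4994, -0.0859, 0.0159], 0.84)]
side block [([0.7507, -0.2385, -0.003], 0.96), ([0.7075, -0.4326, -0.0013], 0.93), ([0.5668, -0.3128, -0.0028], 0.89)]
TCP [ 0.4576 -0.194   0.1665] [ 179.9351   -0.0231 -111.4833] clock 16.7667 F [-0.3053 -0.0545  0.4177] open 0.05020033161796073
shift cm [  7.0033 -14.5681   1.6347] turn
```

View pics/w6.png

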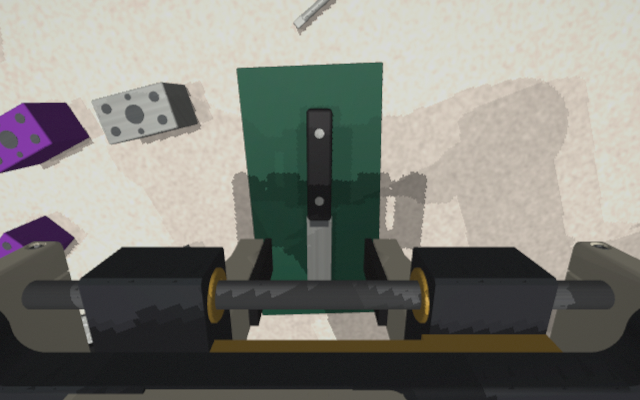

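The wrist picture shows the blade flat on the mat at (318,165), with the grey block's top at about (135,113).

```bash
python3 - <<'E'
from h import *
s=snapshot('wrist')
P=[ray(s,u,v,.046)[:2] for u,v in [(92,100),(163,82),(179,129),(110,144)]]
print(np.array(P)); c=np.mean(P,0); print('c',c)
for a,b in [(0,1),(3,2),(1,2),(0,3)]:
    d=P[b]-P[a]; print(np.linalg.norm(d),np.degrees(np.arctan2(d[1],d[0])))
E
```

```text
[[ 0.592  -0.3322]
 [ 0.5341 -0.3236]
 [ 0.5399 -0.288 ]
 [ 0.5976 -0.2979]]
c [ 0.5659 -0.3104]
0.05854633587226697 171.52491624955726
0.0585532563729263 170.25990411372152
0.036083782507312284 80.80223115894894
0.03479112330779823 80.78748421459575
```

Emit:
{"fn": "play_rows", "kwargs": {"plan": [[0,0,0,0,0,7.05],[0,0,0,0,0,7.05],[0,0,0,0,0,7.05],[0,0,0,0,0,7.05],[0,0,0,0,0,7.05],[0,0,0,0,0,7.05],[0,0,0,0,0,7.05],[0,0,0,0,0,7.05],[0,0,0,0,0,7.05],[0,0,0,0,0,7.05],[0,0,0,0,0,7.05],[-1.8,-1.4,0,0,0,0],[-1.8,-1.4,0.5,0,0,0],[-1.8,-1.4,0.5,0,0,0],[-1.8,-1.4,0.5,0,0,0],[-1.8,-1.4,0.5,0,0,0],[-1.8,-1.4,0.5,0,0,0],[-1.8,-1.5,0.5,0,0,0],[0,0,0,0,0,0],[0,0,0,0,0,0]], "grip": 6.5}}

```text
clock: 18.48
tool_pos: [0.5666, -0.3121, 0.1355]
orientation: [180.0, -0.1, 170.9]
force: [0.3, 0.2, -0.3]
opening: 0.0648
gripper_force: 0.0
```

```bash
python3 - <<'E'
from h import *
s=snapshot('wrist'); save(s,'w7'); spots('wrist',['block'])
s=snapshot('side'); spots('side',['block'])
to([.5665,-.3115,.043],171)
E
```

```text
wrist block [([0.5682, -0.3121, -0.0005], 0.94), ([0.7125, -0.4325, -0.0023], 0.8), ([0.4545, -0.2167, 0.0049], 0.69)]
side block [([0.7093, -0.4363, 0.003], 0.91), ([0.568, -0.311, -0.0001], 0.88), ([0.7511, -0.2373, -0.0019], 0.84)]
TCP [ 0.5664 -0.311   0.1374] [179.9975   0.0088 170.9956] clock 18.6833 F [-0.1153  0.4095  0.0692] open 0.06508240479763731
shift after turn [-0.018  -0.0491  9.4403]
shift cm [-0.0166 -0.0495  9.4403] turn [ 0.0025  0.0088 -0.0044]
```

View pics/w7.png

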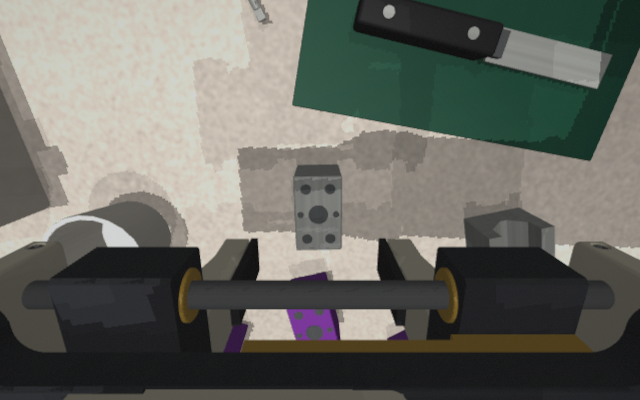

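The wrist picture shows the grey block's top at (318,213), square to the gripper and centred between the fingers. The purple one lies beyond it, at (318,310).

```bash
python3 - <<'E'
from h import *
s=snapshot('wrist')
P=[ray(s,u,v,.046) for u,v in [(294,178),(342,178),(342,248),(294,248)]]
print(np.array(P)); c=np.mean(P,0); c[2]=.0425; to(c)
d=P[3]-P[0]; print(np.degrees(np.arctan2(d[1],d[0])),np.linalg.norm(d))
E
```

```text
[[ 0.5395 -0.3237  0.046 ]
 [ 0.5451 -0.2885  0.046 ]
 [ 0.6017 -0.2962  0.046 ]
 [ 0.5957 -0.3339  0.046 ]]
TCP [ 0.5665 -0.311   0.1376] [179.9978   0.0312 170.999 ] clock 18.7333 F [ 0.2514  0.2677 -0.0155] open 0.06490523778615329
shift cm [-0.3832  0.1013  9.5117] turn 
-10.252972102735132 0.05716222939822955
```

Emit:
{"fn": "play_rows", "kwargs": {"plan": [[-0.2,0,1.0,0,0,0],[0,0,1.5,0,0,0],[0,0,1.5,0,0,0],[0,0,1.5,0,0,0],[0,0,1.3,0,0,0],[0,0,1.1,0,0,0],[0,0,0.8,0,0,0],[0,0,0.5,0,0,0],[0,0,0.3,0,0,0],[0,0,0,0,0,0],[0,0,0,0,0,0]]}}

```text
clock: 19.65
tool_pos: [0.569, -0.3119, 0.0425]
orientation: [-180.0, 0.0, 171.0]
force: [0.2, -0.1, 0.7]
opening: 0.0652
gripper_force: 0.0
```

Emit:
{"fn": "play_rows", "kwargs": {"plan": [[0,0,0,0,0,0],[0,0,0,0,0,0],[0,0,0,0,0,0],[0,0,0,0,0,0],[0,0,0,0,0,0],[0,0,0,0,0,0],[0,0,0,0,0,0],[0,0,0,0,0,0]], "grip": 0}}

```text
clock: 20.32
tool_pos: [0.5688, -0.312, 0.0423]
orientation: [-180.0, 0.0, 171.0]
force: [-1.1, -0.8, 2.2]
opening: 0.0355
gripper_force: 29.9
```

```bash
python3 - <<'E'
from h import *
print(get_obs()['tool_pos'])
s=snapshot('scene'); spots('scene',['pocket','case','hinge','notch']); cv2.imwrite('pics/c8.png',cv2.resize(s['frame'][180:310,270:420,::-1],None,fx=5,fy=4.5,interpolation=cv2.INTER_CUBIC)); np.save('s8.npy',s,allow_pickle=True)
s=snapshot('side'); spots('side',['pocket','case','hinge','notch'])
s=snapshot('scene'); spots('scene',['pocket','hinge','notch'])
E
```

```text
[ 0.5688 -0.312   0.0423]
scene pocket [([0.6699, 0.1355, 0.0161], 0.7)]
scene case [([0.6084, 0.1483, -0.0006], 0.66)]
scene hinge [([0.5671, -0.3122, -0.0044], 0.44)]
scene notch [([0.595, 0.0864, 0.029], 0.77)]
side pocket []
side case []
side hinge [([0.331, -0.3609, -0.0002], 0.25)]
side notch []
scene pocket [([0.6712, 0.1374, 0.0174], 0.7)]
scene hinge [([0.6221, 0.2118, 0.0354], 0.87)]
scene notch [([0.5962, 0.0897, 0.0269], 0.7), ([0.779, -0.0497, -0.0029], 0.58), ([0.6066, 0.1486, 0.0023], 0.2)]
```

View pics/c8.png

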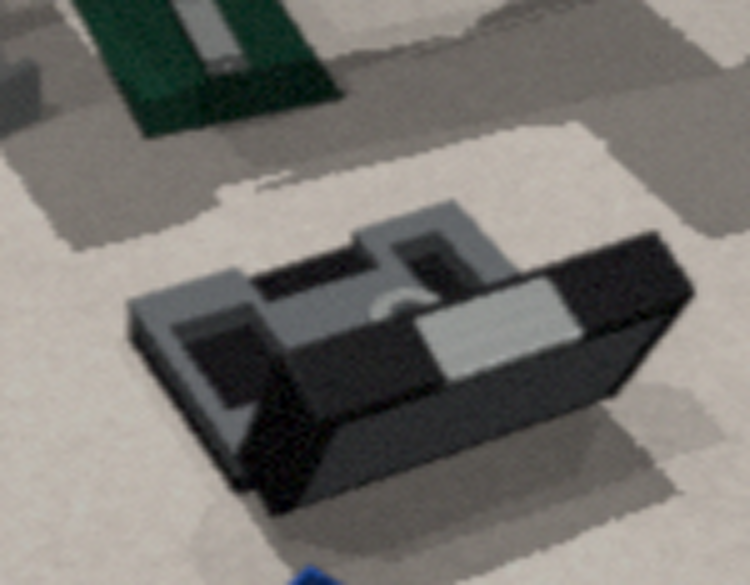

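The crop shows the case fully open. The pocket's front corners are at (170,325) and (253,303), and the case's front edge runs from (128,302) to (450,203).

```bash
python3 - <<'E'
from h import *
from scipy.optimize import least_squares
s=np.load('s8.npy',allow_pickle=True).item()
px=[(128,302),(450,203),(170,325),(253,303),(392,243),(443,233),(238,270),(355,238)]
m=np.array([(-65,-100),(-65,100),(-36,-90),(-36,-42),(-45,46),(-45,78),(-65,-35),(-65,35)])/1000.
w=np.array([ray(s,270+x/5,180+y/4.5,.036)[:2] for x,y in px])
net=np.array([(.5933,.0879),(.6223,.2143),(.6711,.1373),(.6075,.1488)]); nm=np.array([(-65,0),(65,0),(0,-66),(0,0)])/1000.
def fit(M,W):
    f=lambda p:((R.from_euler('z',p[2]).apply(np.c_[M,np.zeros(len(M))])[:,:2]+p[:2]-W)*1000).ravel()
    r=least_squares(f,[.607,.149,1.35],x_scale=[.01,.01,.05]); p=r.x
    c,sn=np.cos(p[2]),np.sin(p[2]); print(p[:2],np.degrees(p[2]),'pocket',p[0]+.066*sn,p[1]-.066*c); print(r.fun.reshape(-1,2))
fit(m,w);fit(nm,net);fit(np.r_[m,nm],np.r_[w,net])
E
```

```text
[0.6103 0.1559] 76.89206080725076 pocket 0.674535501405645 0.1409569920237125
[[-0.3162 -0.0326]
 [-3.949   1.5008]
 [ 2.6327  2.0647]
 [ 0.8876 -0.3701]
 [ 4.1957  2.5263]
 [ 0.7672 -1.1697]
 [-1.6329 -0.9126]
 [-2.585  -3.6067]]
[0.6074 0.1507] 77.43766926475371 pocket 0.6718649685087458 0.1363086720280821
[[ 0.0074 -0.6801]
 [-0.7174 -0.1923]
 [ 0.765  -0.9913]
 [-0.055   1.8638]]
[0.6093 0.1542] 76.98393192918223 pocket 0.6735771731946412 0.13936055628668956
[[-1.1606 -1.5995]
 [-4.866  -0.3785]
 [ 1.7393  0.4927]
 [-0.0232 -2.0171]
 [ 3.2671  0.7386]
 [-0.1731 -3.0073]
 [-2.5009 -2.581 ]
 [-3.4784 -5.3845]
 [ 1.3333  2.9954]
 [ 1.6125  3.2553]
 [ 2.4772  2.0606]
 [ 1.7729  5.4254]]
```

Emit:
{"fn": "play_rows", "kwargs": {"plan": [[0,0,-0.8,0,0,0],[0,0,-1.6,0,0,0],[0,0,-2,0,0,0],[0,0,-2,0,0,0],[0,0,-2,0,0,0],[0,0,-2,0,0,-4],[0,0,-1.4,0,0,-7.1],[0,0,0,0,0,-7.1],[0,0,0,0,0,-7.1],[0,0,0,0,0,-7.1],[0,0,0,0,0,-7.1],[0,0,0,0,0,-7.1],[0,0,0,0,0,-7.1],[0,0,0,0,0,-7.1],[0,0,0,0,0,-7.1],[0,0,0,0,0,-7.1],[0,0,0,0,0,-7.1],[0,0,0,0,0,-4.2],[0,0,0,0,0,0]]}}

```text
clock: 22.6
tool_pos: [0.5677, -0.311, 0.1585]
orientation: [179.8, 0.1, -102.6]
force: [-0.7, -0.6, -7.3]
opening: 0.036
gripper_force: 29.9
```

Emit:
{"fn": "play_rows", "kwargs": {"plan": [[-1,0,0,0,0,0],[-2,0,0,0,0,0],[-2.8,0,0,0,0,0],[-3,0,0,0,0,0],[-3,0,0,0,0,0],[-3,0,0,0,0,0],[-3,0,0,0,0,0],[-3,0,0,0,0,0],[-3,0,0,0,0,0],[-3,0,0,0,0,0],[-3,0,0,0,0,0],[-3,0,0,0,0,0],[-3,0,0,0,0,0],[-3,0,0,0,0,0],[-3,0,0,0,0,0],[-2.5,-0.1,0,0,0,0],[-1.3,-0.1,0,0,0,0],[-0.6,0,0,0,0,0],[0,0,0,0,0,0],[0,0,0,0,0,0]]}}

```text
clock: 24.27
tool_pos: [0.6718, 0.138, 0.1594]
orientation: [179.9, -0.0, -102.8]
force: [-0.7, -0.7, -7.1]
opening: 0.0357
gripper_force: 29.9
```

```bash
python3 - <<'E'
from h import *
s=snapshot('wrist'); save(s,'w9'); np.save('s9.npy',s,allow_pickle=True)
spots('wrist',['pocket','case','notch','cover_rim','block'])
to([.672,.138,.16],-102.7)
o=get_obs(); print(o['gripper_force'],o['joint_pos'])
def proj(P):
    Rc=R.from_euler('xyz',s['attitude'],degrees=True); c=Rc.inv().apply(np.array(P)-s['position'])
    return s['fx']*c[0]/c[2]+s['cx'],s['fy']*c[1]/c[2]+s['cy']
C=np.array([.608,.152]);a=np.radians(77.2);x=np.array([np.cos(a),np.sin(a)]);y=np.array([-x[1],x[0]])
for m in [(-65,-100),(-65,-35),(-65,100),(-36,-90),(-36,-42),(36,-90),(36,-42),(-45,46),(-45,78)]:
    print(m,np.round(proj([*(C+m[0]/1e3*x+m[1]/1e3*y),.036]),1))
E
```

```text
wrist pocket [([0.6723, 0.1352, 0.0197], 0.89)]
wrist case [([0.6083, 0.1545, 0.0026], 0.82)]
wrist notch [([0.5919, 0.0885, 0.0291], 0.64)]
wrist cover_rim []
wrist block [([0.6712, 0.1369, 0.1183], 0.75), ([0.6738, 0.1372, 0.0235], 0.58)]
TCP [0.6724 0.1374 0.1603] [-179.9945    0.0046 -102.8032] clock 24.5667 F [ 0.0967 -0.8141 -6.8314] open 0.03596456493752485
shift after turn [-0.0466  0.0549  0.0287]
shift cm [-0.0465  0.055   0.0287] turn [-0.0055  0.0046 -0.1032]
29.90760773420334 [ 27.7782  24.9326  -4.1024   0.0001 -60.9578 -40.5815]
(-65, -100) [274.8 118.4]
(-65, -35) [356.1 118.5]
(-65, 100) [524.7 118.6]
(-36, -90) [288.3 154.6]
(-36, -42) [346.3 154.6]
(36, -90) [290.4 234.8]
(36, -42) [344.1 234.8]
(-45, 46) [454.1 143.7]
(-45, 78) [493.1 143.7]
```

```bash
python3 - <<'E'
from h import *
g=cv2.imread('pics/w9.png',0)
print('col310',100,g[100:240,310].tolist())
print('col330 100-200',g[100:200,330].tolist())
for r in (158,164,172): print('row',r,'260-380',g[r,260:380].tolist())
print('row130 255-300',g[130,255:300].tolist())
print('row140 500-545',g[140,500:545].tolist(), 'row155 440-510',g[155,440:510].tolist())
E
```

```text
col310 100 [216, 216, 216, 216, 214, 214, 212, 213, 215, 215, 215, 210, 197, 189, 189, 141, 47, 120, 154, 154, 154, 154, 154, 154, 153, 154, 152, 154, 147, 142, 142, 141, 142, 141, 141, 141, 141, 140, 140, 140, 140, 140, 140, 131, 122, 123, 123, 123, 122, 122, 123, 122, 123, 98, 55, 42, 43, 44, 42, 42, 43, 42, 40, 42, 41, 41, 40, 41, 43, 41, 41, 40, 40, 42, 33, 26, 25, 26, 24, 24, 25, 23, 26, 23, 24, 22, 26, 24, 26, 23, 30, 60, 75, 75, 76, 75, 76, 79, 78, 77, 76, 76, 76, 76, 76, 76, 77, 77, 77, 79, 78, 76, 75, 74, 75, 77, 76, 93, 124, 140, 145, 146, 146, 146, 147, 148, 146, 147, 130, 103, 93, 93, 93, 93, 92, 93, 93, 93, 92, 93]
col330 100-200 [218, 218, 217, 218, 218, 217, 217, 217, 217, 217, 215, 213, 202, 190, 187, 137, 47, 120, 154, 154, 154, 153, 153, 153, 153, 152, 153, 152, 153, 153, 151, 151, 151, 151, 151, 150, 145, 139, 139, 138, 138, 138, 138, 130, 123, 123, 122, 123, 122, 122, 122, 128, 133, 106, 55, 43, 44, 43, 43, 42, 43, 42, 41, 42, 42, 42, 41, 41, 42, 40, 40, 41, 41, 42, 33, 25, 25, 25, 24, 26, 24, 24, 27, 23, 25, 26, 24, 25, 26, 26, 38, 63, 77, 77, 78, 78, 77, 77, 77,
[... 1764 characters left out ...]
06, 209, 191, 161, 152, 152, 152, 152, 153, 153, 152, 146, 143, 143, 143, 143, 142, 142, 142, 142, 143, 143, 143, 142, 143, 142, 142]
row140 500-545 [111, 111, 110, 110, 111, 111, 111, 110, 110, 110, 110, 110, 110, 111, 109, 110, 111, 110, 110, 109, 110, 155, 194, 205, 205, 202, 200, 199, 197, 197, 194, 194, 196, 197, 199, 200, 199, 198, 195, 194, 195, 196, 197, 195, 194] row155 440-510 [100, 113, 113, 113, 114, 113, 112, 113, 113, 113, 112, 112, 113, 78, 42, 36, 35, 36, 35, 35, 35, 36, 35, 36, 36, 36, 37, 36, 38, 34, 36, 35, 36, 36, 36, 35, 37, 35, 34, 38, 46, 47, 47, 47, 48, 47, 46, 46, 46, 46, 48, 47, 93, 109, 111, 111, 112, 111, 111, 112, 111, 111, 111, 111, 111, 110, 110, 110, 110, 110]
```

```bash
python3 - <<'E'
from h import *
s=np.load('s9.npy',allow_pickle=True).item(); g=cv2.imread('pics/w9.png',0)
def proj(P):
    Rc=R.from_euler('xyz',s['attitude'],degrees=True); c=Rc.inv().apply(np.array(P)-s['position'])
    return np.round([s['fx']*c[0]/c[2]+s['cx'],s['fy']*c[1]/c[2]+s['cy']],1)
o=get_obs(); Rt=R.from_euler('xyz',o['orientation'],degrees=True)
for dx in (.028,.030,.032):
  for dz in (.0425,-.0035): print(dx,dz,[proj(o['tool_pos']+Rt.apply([dx,y,dz])) for y in (-.018,.018)])
print(g[200,270:370].tolist())
to([.6716,.1368,.062],-102.8)
E
```

```text
0.028 0.0425 [array([286.6, 191.1]), array([347.7, 191.1])]
0.028 -0.0035 [array([277.3, 219. ]), array([356.9, 219. ])]
0.03 0.0425 [array([286.5, 187.8]), array([347.8, 187.8])]
0.03 -0.0035 [array([277.2, 214.8]), array([357. , 214.9])]
0.032 0.0425 [array([286.5, 184.5]), array([347.9, 184.6])]
0.032 -0.0035 [array([277. , 210.7]), array([357.2, 210.7])]
[146, 144, 144, 144, 143, 143, 142, 141, 123, 97, 77, 71, 72, 71, 72, 73, 75, 75, 76, 76, 76, 76, 77, 77, 77, 76, 78, 78, 78, 77, 79, 78, 78, 78, 77, 78, 78, 78, 79, 78, 76, 77, 77, 75, 77, 76, 77, 76, 76, 77, 76, 76, 76, 76, 76, 76, 77, 77, 77, 77, 76, 76, 76, 77, 77, 77, 76, 76, 77, 78, 77, 77, 77, 77, 77, 76, 77, 76, 78, 76, 71, 72, 71, 72, 72, 72, 71, 72, 72, 71, 72, 72, 72, 72, 72, 71, 72, 73, 71, 72]
TCP [0.6724 0.1374 0.1603] [-179.9945    0.0046 -102.8032] clock 24.5667 F [ 0.0967 -0.8141 -6.8314] open 0.03596456493752485
shift after turn [0.0793 0.0674 9.8287]
shift cm [0.0801 0.0683 9.8287] turn [-0.0055  0.0046 -0.0032]
```

Emit:
{"fn": "play_rows", "kwargs": {"plan": [[0.23,0.07,0.8,0,0,0],[0,0,1.2,0,0,0],[0,0,1.2,0,0,0],[0,0,1.2,0,0,0],[0,0,1.0,0,0,0],[0,0,0.8,0,0,0],[0,0,0.6,0,0,0],[0,0,0.5,0,0,0],[0,0,0.4,0,0,0],[0,0,0.3,0,0,0],[0,0,0.2,0,0,0],[0,0,0,0,0,0],[0,0,0,0,0,0]]}}

```text
clock: 25.65
tool_pos: [0.6715, 0.1363, 0.0784]
orientation: [-180.0, 0.0, -102.7]
force: [0.1, -0.5, -6.9]
opening: 0.036
gripper_force: 29.9
```

```bash
python3 - <<'E'
from h import *
to([.6716,.1368,.0583],-102.8); print(get_obs()['moment'])
E
```

```text
TCP [0.6715 0.1363 0.0784] [-179.9764    0.0154 -102.7247] clock 25.65 F [ 0.1471 -0.4923 -6.9173] open 0.03597466154864588
shift after turn [-0.0472 -0.0007  2.0068]
shift cm [-0.0466  0.0001  2.0068] turn [-0.0236  0.0154  0.0753]
[ 0.0087 -0.0642 -0.0086]
```

Block bottom is level with the case top. I go on in slowly.

Emit:
{"fn": "play_rows", "kwargs": {"plan": [[0,0,0.2,0,0,0],[0,0,0.2,0,0,0],[0,0,0.2,0,0,0],[0,0,0.2,0,0,0],[0,0,0.2,0,0,0],[0,0,0,0,0,0]]}}

```text
clock: 26.15
tool_pos: [0.671, 0.1361, 0.0674]
orientation: [180.0, -0.0, -102.7]
force: [0.3, -0.3, -8.3]
opening: 0.0357
gripper_force: 29.9
```

Emit:
{"fn": "play_rows", "kwargs": {"plan": [[0,0,0.2,0,0,0],[0,0,0.2,0,0,0],[0,0,0.2,0,0,0],[0,0,0.15,0,0,0],[0,0,0,0,0,0],[0,0,0,0,0,0]]}}

```text
clock: 26.65
tool_pos: [0.6712, 0.1362, 0.0604]
orientation: [180.0, -0.0, -102.7]
force: [0.6, 0.8, -6.7]
opening: 0.0358
gripper_force: 29.9
```

Emit:
{"fn": "play_rows", "kwargs": {"plan": [[0,0,0.07,0,0,0],[0,0,0.07,0,0,0],[0,0,0.03,0,0,0],[0,0,0,0,0,0],[0,0,0,0,0,0],[0,0,0,0,0,0]]}}

```text
clock: 27.15
tool_pos: [0.6713, 0.1363, 0.0589]
orientation: [-180.0, 0.0, -102.7]
force: [-0.7, 0.4, -7.7]
opening: 0.0359
gripper_force: 29.9
```

Emit:
{"fn": "play_rows", "kwargs": {"plan": [[0,0,0.03,0,0,0],[0,0,0.03,0,0,0],[0,0,0,0,0,0],[0,0,0,0,0,0]]}}

```text
clock: 27.48
tool_pos: [0.6714, 0.1363, 0.0584]
orientation: [-180.0, 0.0, -102.7]
force: [-0.9, -0.8, -5.5]
opening: 0.0359
gripper_force: 29.9
```

Emit:
{"fn": "play_rows", "kwargs": {"plan": [[0,0,0.04,0,0,0],[0,0,0.04,0,0,0],[0,0,0,0,0,0],[0,0,0,0,0,0]]}}

```text
clock: 27.82
tool_pos: [0.6714, 0.1363, 0.0583]
orientation: [-180.0, 0.0, -102.7]
force: [-3.8, -0.1, 5.1]
opening: 0.0359
gripper_force: 29.9
```

The block has touched the floor: the load has changed sign, and the height is as expected. I release and rise.

Emit:
{"fn": "play_rows", "kwargs": {"plan": [[0,0,-0.04,0,0,0],[0,0,0,0,0,0],[0,0,0,0,0,0],[0,0,0,0,0,0],[0,0,0,0,0,0],[0,0,-0.4,0,0,0],[0,0,-0.8,0,0,0],[0,0,-1.5,0,0,0],[0,0,-2,0,0,0],[0,0,-2,0,0,0],[0,0,-2,0,0,0],[0,0,-2,0,0,0],[0,0,0,0,0,0],[0,0,0,0,0,0]], "grip": 5.2}}

```text
clock: 28.98
tool_pos: [0.6722, 0.1366, 0.1673]
orientation: [-179.8, 0.1, -102.7]
force: [-0.2, -0.3, -0.6]
opening: 0.0518
gripper_force: 0.0
```

```bash
python3 - <<'E'
from h import *
s=snapshot('wrist'); save(s,'w10'); spots('wrist',['block','cover_rim'])
g=cv2.imread('pics/w10.png',0)
def proj(P):
    Rc=R.from_euler('xyz',s['attitude'],degrees=True); c=Rc.inv().apply(np.array(P)-s['position'])
    return np.round([s['fx']*c[0]/c[2]+s['cx'],s['fy']*c[1]/c[2]+s['cy']],1)
P=np.array([.6715,.1365]);a=np.radians(77.2);x=np.array([np.cos(a),np.sin(a)]);y=np.array([-x[1],x[0]])
for z in (.036,.062): print(z,[proj([*(P+q[0]/1e3*x+q[1]/1e3*y),z]) for q in [(-30,-18),(-30,18),(30,-18),(30,18)]])
print('col318',g[130:260,318].tolist()); print('row210',g[210,270:370].tolist()); print('row225',g[225,270:370].tolist())
s=snapshot('scene'); spots('scene',['cover_rim','hinge','block','blade','blade_tip','vblock'])
s=snapshot('side'); spots('side',['cover_rim','block'])
E
```

```text
wrist block [([0.6682, 0.1387, 0.0146], 0.92)]
wrist cover_rim []
0.036 [array([298.6, 159.8]), array([340.6, 159.9]), array([299.6, 224.9]), array([339.1, 225. ])]
0.062 [array([296.5, 165.9]), array([342.8, 166. ]), array([297.9, 236.7]), array([341. , 236.8])]
col318 [142, 141, 141, 142, 141, 142, 140, 141, 141, 140, 141, 132, 124, 124, 124, 123, 124, 124, 123, 123, 124, 123, 113, 80, 44, 44, 43, 58, 72, 76, 78, 77, 78, 78, 77, 77, 73, 104, 140, 156, 158, 158, 158, 157, 158, 158, 157, 157, 157, 158, 156, 157, 157, 157, 156, 156, 156, 155, 156, 131, 96, 96, 97, 97, 96, 80, 54, 53, 52, 52, 53, 52, 54, 52, 51, 52, 51, 53, 53, 51, 53, 53, 58, 83, 96, 97, 97, 97, 97, 97, 97, 96, 97, 96, 96, 96, 97, 97, 96, 97, 97, 97, 96, 97, 97, 96, 97, 91, 83, 85, 87, 86, 86, 85, 86, 87, 86, 86, 87, 86, 86, 85, 86, 86, 92, 111, 122, 124, 120, 114]
row210 [143, 143, 141, 141, 140, 140, 140, 142, 143, 141, 140, 117, 94, 87, 87, 88, 77, 71, 72, 72, 72, 73, 63, 51, 36, 25, 23, 53, 84, 93, 93, 93, 93, 93, 91, 92, 94, 94, 96, 97, 96, 97, 85, 64, 53, 52, 51, 53, 53, 52, 50, 52, 50, 50, 52, 62, 79, 93, 95, 9
[... 419 characters left out ...]
 52, 51, 51, 51, 50, 59, 86, 94, 94, 96, 97, 92, 67, 55, 54, 52, 54, 68, 72, 72, 73, 73, 73, 72, 73, 73, 72, 73, 77, 80, 80, 83, 86, 86, 84, 85, 86, 81, 79, 78, 79]
scene cover_rim [([0.6307, 0.2534, 0.1592], 0.92)]
scene hinge []
scene block [([0.7492, -0.2371, 0.0023], 0.66), ([0.674, -0.335, -0.0026], 0.64), ([0.6724, 0.1359, 0.0135], 0.62)]
scene blade [([0.6324, 0.2541, 0.1589], 0.49)]
scene blade_tip []
scene vblock [([0.6439, -0.1553, -0.0001], 0.93)]
side cover_rim [([0.6277, 0.2523, 0.1608], 0.88), ([0.6407, -0.1568, -0.0014], 0.55), ([0.6707, 0.1374, 0.0154], 0.41)]
side block [([0.6738, -0.3325, -0.0011], 0.95), ([0.709, -0.4332, 0.0027], 0.83), ([0.7471, -0.2357, -0.0005], 0.68)]
```

Block edges measure at rows 167–237 and columns 297–341, matching a block lying flat in the pocket with its top at 62 mm and holes up. The cover is still open, so I hand in.

```bash
python3 - <<'E'
from h import *
print(close_job())
E
```

```text
the job is handed in; nothing more can be done
None
```

The job is handed in at about 29 s on the clock: the cover is levered wide open with the blade, the blade is back flat on its mat, and the drilled block sits flat, holes up, in its compartment, with nothing else touched as far as the last measurements show.

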